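# Lock the microtome handwheel

### The arm

A 6-joint arm with a two-finger parallel gripper is mounted at the origin on the work surface; the furniture and walls round the work are solid. World frame = base frame: x ahead of the robot, y to its left, z up, the work surface at z = 0. Lengths are in mm, angles in rad, forces in N, time in s.
With the tool pointing down it reaches from about 275 to 850 mm from the base axis. Payload 5.2 kg.
Tool frame: the origin (TCP) lies midway between the tips of the shut fingers; the grasp point (between the pads) lies 19 mm behind it; z points along the fingers, y is the line along which they close (so a half turn about z gives the same grasp; the last joint's range is limited). The gripper opens to 85 mm and grips with 20 to 120 N. Pads are 22 mm wide; open, the fingers measure 114 mm over their backs; the gripper's body (76 mm by 85 mm) begins 54 mm behind the grasp point. The pads swing forward as they close: fully open they stand 13 mm farther back than shut.
Start: joints at [0.916, 0.259, 1.535, -0, 1.348, -0.203], TCP at [240.102, 494.829, 231.31] pointing down, gripper open.
Joint ranges: [-3.14, 3.14], [-0.91, 2.08], [0.19, 2.58], [-1.22, 4.36], [0.22, 2.71], [-3.12, 3.12]. Speed limits (rad/s): [2.57, 2.57, 3.14, 3.14, 3.14, 3.14].

### API

Orientations are given as a rotation vector (axis times angle).
In Python, from workcell import state, eyes, robot gives the robot as it stands.
- The arm moves only by the tool servo_tool, never from a script. Its argument "plan" is one flat list of numbers, 5 for each row, row after row: the opening, from 0 (shut) to 1 (fully open), then the shift along the tool's x, y, z scaled (see below), then the turn about the tool's z scaled (see below). In form: [fingers, x, y, z, roll, fingers, x, y, z, roll, ...]. A call has 1 to 20 rows; each row shifts and turns the commanded pose from where the row before left it, along the tool's axes as they then stand; what a row does not reach is not made up. The controller multiplies each number of a shift by 100 mm and each number of a turn by pi rad. A row lasts 1/8 s, in which the tool goes at most 62.5 mm and 10.7 degrees, less where a joint would pass 70% of its speed; a pose out of reach is approached as far as the arm can. A call with a number of a shift or a turn outside -1 to 1 is refused whole. A call with a gripper value outside its range is refused whole. The fingers move at their own pace and stop on an object; "squeeze" is the grip in N (left out, the last holds). Time passes only in rows, so rows that do not move let the fingers close. It gives the time, the measured TCP pose, the force, the opening and the grip force at its end, in the units of the state.
- state(): the state, without advancing time (a new reading comes with each control period).
- eyes.read_camera(name): name is "scene" or "side" or "wrist"; returns the picture (480x640x3 uint8, blue, green, red); there is no depth.
- eyes.camera_info(name): a dict with "fx", "fy", "cx", "cy" (pixels), "R" (3x3) and "t" (3): a world point X has camera coordinates R X + t; the wrist camera has in their place "tool_from_camera" (4x4, takes a point from camera to tool coordinates, whose origin is the TCP and whose axes are the flange's). Camera axes: x right, y down, z forward; pixel columns grow to the right and rows downward; lengths in mm; the calibration is good to about 2 mm. The wrist camera is an equidistant fisheye: a pixel r from the principal point sees the ray r / f radians off the axis. A picture is of the moment at which its call begins: read the wrist's pose just before it. camera_info takes no time and is no camera call.
- robot.sign_off(): hands the job in; it is judged then, once.
The state is a dict: "time": time; "joints": joint angles; "qvel": joint speeds; "joint_efforts": joint torques, N m; "tool_pos": TCP position; "tool_rot": TCP orientation; "contact_force": force on the tool from outside, world axes, zero at the start; "ft_torque": the same for the moment, N m; "grip_width": finger opening in mm; "finger_force": force on a finger pad.
Only numpy, scipy, OpenCV 4.12 (cv2) and the standard library are available. Lean on these libraries where they do the work, as an engineer would, in place of code of your own. Each camera call takes 0.05 s, during which the arm holds its last target. There are 200 camera calls.

### The job

Make the microtome safe for a block change, working with pushes of the fingertips. Push the crank over so that the slot in the handwheel's steel rim stands straight up under the locking bolt, press the bolt's knob fully home through the slot, then push sideways on the crank once more, firmly, to prove that the wheel is locked. Do not force anything, and leave the wax blocks, moulds and forceps lying where they are.

Things in the scene. Friction and masses are not known exactly. Their poses are not given: they have to be found in the camera images.
- microtome: fixed white machine on the bench, 122 mm (x) by 285 mm (y), housing 232 mm high. Origin: on the bench under the housing. Its own x axis points level away from the robot, along the handwheel's axle, through the housing; y to the left toward the knife holder; z up. The handwheel is on the side that faces the robot; its axle lies at y = -45 mm, z = 128 mm in this frame
- wheel (a joint): angle of the handwheel (rad). 0: slot and crank straight up, the slot under the bolt. Positive: the crank leans to the robot's left (+y of the microtome); it starts leaning left. The wheel is balanced and stays where it is left (friction: about 2 N at the crank turns it). The bolt finds the slot within about 0.06 rad either way, because the slot's mouth is chamfered; the nearer 0 the better
- crank (a point): centre of the crank handle, a level black round handle 25 mm in diameter and 72 mm long that points from the wheel to the robot (along -x of the microtome); this point is 33 mm short of its free end. It travels on a circle of 50 mm radius about the axle, in the upright plane square to the axle. Its sleeve spins freely on its pin, so a finger can roll along it; follow the circle, pushing from the outer side
- slot (a point): middle of the slot's mouth on the rim of the handwheel's steel locking flange (180 mm in diameter, 8 mm thick, 72 mm in front of the microtome's origin). The slot is 13 mm wide, 20 mm deep and runs radially; it is in line with the crank, 90 mm from the axle
- lock_bolt (a joint): travel of the locking bolt (m): 0 raised (start), 0.018 fully home, its knob down on the guide. It slides straight down, needs about 2.5 N, and stays where it is left. When the slot is not under it the foot stops on the rim at about 0.003
- bolt_knob (a point): centre of the top of the bolt's black knob (25 mm in diameter), 278 mm above the bench when raised and 260 mm when home; z up. The knob stands on an upright steel bar 10 mm wide in an aluminium guide at the top of the housing, straight above the axle, 72 mm in front of the microtome's origin; the guide reaches 16 mm further toward the robot and to 250 mm high. From the crank point above, the bolt lies 67 mm further along +x of the microtome
- wax_block_1: loose bystander: white wax block on a green cassette, 41 x 28 x 13 mm, on the bench in front of the microtome, below the crank's height; origin: centre of its underside
- wax_block_2: loose bystander: the same kind of wax block, next to the first
- wax_block_3: loose bystander: the same kind of wax block, nearest the knife holder
- forceps_2: loose bystander: steel forceps lying flat, 148 x 8 x 14 mm, near the left edge of the bench
- base_mould_2: loose bystander: small steel mould, 39 x 30 x 12 mm, to the left of the work
- base_mould_3: loose bystander: small steel mould, 39 x 30 x 12 mm, beside the other one

How it is judged (in metres and radians):
On the way, in this order (a step that is already met when the one before it is completed fails the run):
1. the slot stands under the raised bolt (value of joint wheel between -0.12 and 0.12 rad and value of joint lock_bolt below 0.006 m), for 0.2 s.
2. the bolt is pressed home through the slot (value of joint lock_bolt above 0.015 m), for 0.2 s.
3. the crank is pushed with at least 2 N to try the lock, and holds (contact force between the fingers and wheel above 2 N and value of joint lock_bolt above 0.015 m and value of joint wheel between -0.06 and 0.06 rad), for 0.1 s.
At the end, for the whole second after the job is handed in: The bolt is at least 15 mm down of its 18 mm, the handwheel stands still within 0.06 rad of straight up, and every loose bystander lies within 20 mm of where it was (value of joint lock_bolt above 0.015 m and value of joint wheel between -0.06 and 0.06 rad and velocity of joint wheel between -0.05 and 0.05 rad/s and distance of each of wax_block_1, wax_block_2, wax_block_3, forceps_2, base_mould_2, base_mould_3 from where it was at the start of the episode below 0.02 m); the robot touches nothing.
It fails at once if a wax block, mould or the forceps is lifted or pushed more than 20 mm (distance of any of wax_block_1, wax_block_2, wax_block_3, forceps_2, base_mould_2, base_mould_3 from where it was at the start of the episode above 0.02 m).
It fails at once if the crank or wheel is forced with more than 45 N (contact force between the fingers and wheel above 45 N).
It fails at once if the bolt is forced with more than 45 N (contact force between the fingers and lock_bolt above 45 N).
It also fails if it takes over 51 s, if anything falls off the work surface, if the arm or the gripper's body presses on something with over 40 N, if the wrist force passes 120 N, or if a joint passes its speed limit or range.

## Working session

There is one attempt and no reset: what is moved stays moved. The work goes in short steps, Python scripts to look and compute and a tool call to move; the robot and the scene stay as the last step left them, time stands still between calls to the robot, and variables do not carry over. Pictures are saved under pics/ and viewed, at most 10 in all, crops included, and the job is handed in when it is done.

Besides the shell and the picture viewer there is one more tool, called after "Emit:" as a command line: name --argument value ..., lists and objects as JSON in quotes. servo_tool: Moves the arm, as the interface text tells. Shifts and turns lie within -1 to 1; 1 stands for 100 mm of shift or pi rad of turn. Its arguments: {"type":"object","properties":{"plan":{"type":"array","items":{"type":"number","minimum":-1,"maximum":1}},"squeeze":{"type":"number"}},"required":["plan"]}

```bash
mkdir -p pics
python3 - <<'E'
from workcell import state, eyes, robot
import cv2,numpy as np
s=state();print(s)
for n in("scene","side"):
    cv2.imwrite(f"pics/{n}1.png",eyes.read_camera(n));i=eyes.camera_info(n);print(n,i)
print(eyes.camera_info("wrist"))
E
```

```text
{'time': 0.0, 'joints': array([ 9.16213881e-01,  2.59338699e-01,  1.53608342e+00,  3.79986658e-07,
        1.34797364e+00, -2.02835781e-01]), 'qvel': array([-0.00202825, -0.00013146, -0.00011854,  0.0012367 ,  0.00120089,
       -0.00099029]), 'joint_efforts': array([-4.04480006e-04, -4.46026146e+01, -2.90571320e+01, -1.60463255e-04,
        1.10410951e-02,  1.11699535e-05]), 'tool_pos': array([239.77018393, 494.40946323, 230.47685918]), 'tool_rot': array([-7.03415491e-01, -3.06106082e+00,  2.57512471e-03]), 'contact_force': array([ 0.52580713, -0.09898512,  0.60328558]), 'ft_torque': array([-0.0691108 ,  0.01835153,  0.02197654]), 'finger_force': 0.0, 'grip_width': 85.2460131842392}
scene {'fx': 477.57053695103457, 'fy': 477.57053695103457, 'cx': 319.47451633211057, 'cy': 246.69047860009167, 'R': array([[-0.47294134, -0.88104097, -0.00965935],
       [-0.45669146,  0.25449707, -0.85244598],
       [ 0.75349811, -0.3987456 , -0.52272607]]), 't': array([246.72459649, 353.48304994, 609.34410493])}
side {'fx': 585.0908864304027, 'fy': 585.0908864304027, 'cx': 317.1341514825239, 'cy': 235.65448891462032, 'R': array([[-0.82826475,  0.56033072, -0.00264238],
       [ 0.37154064,  0.5456585 , -0.75114203],
       [-0.41944612, -0.62312622, -0.66013534]]), 't': array([ 336.9100057 ,  -41.10321853, 1561.72219601])}
{'fx': 371.64829954431775, 'fy': 371.64829954431775, 'cx': 317.9816547852553, 'cy': 240.62247295338096, 'tool_from_camera': array([[ 3.91214528e-04, -9.58588806e-01, -2.84793517e-01,
         7.34987292e+01],
       [ 9.99999741e-01,  2.03192379e-04,  6.89750556e-04,
         5.48304766e-02],
       [-6.03319290e-04, -2.84793713e-01,  9.58588638e-01,
        -1.42665399e+02],
       [ 0.00000000e+00,  0.00000000e+00,  0.00000000e+00,
         1.00000000e+00]])}
```

View pics/scene1.png

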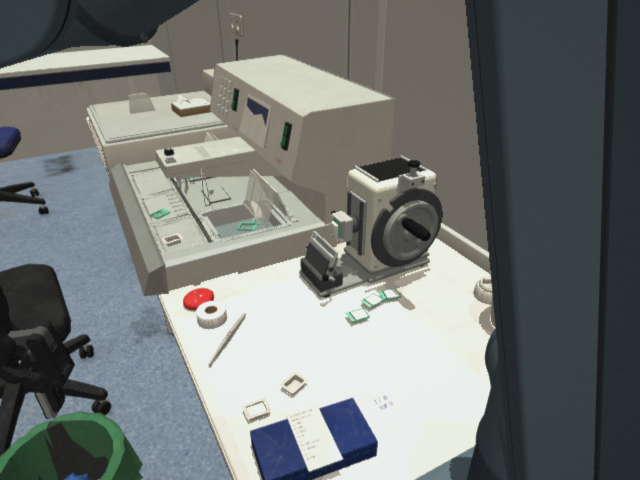

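View pics/side1.png

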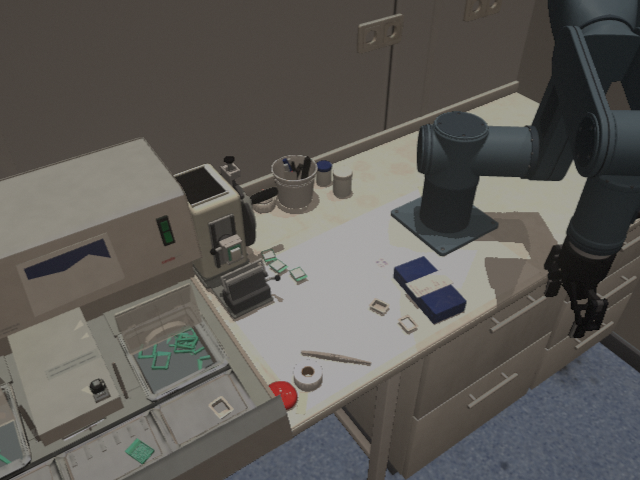

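The scene view shows the handwheel around (410,228), with the crank at about (415,230) and the knob near (414,163). In the side view the knob is at about (230,160). I'll enlarge both areas.

Run:
```python
import cv2,numpy as np
a=cv2.imread("pics/scene1.png")[140:300,320:460];b=cv2.imread("pics/side1.png")[140:300,170:310]
cv2.imwrite("pics/c1.png",np.hstack([cv2.resize(x,None,fx=2.8,fy=3.5,interpolation=cv2.INTER_CUBIC) if 0 else cv2.resize(x,(392,448),interpolation=cv2.INTER_CUBIC) for x in(a,b)]))
cv2.imwrite("pics/c2.png",cv2.resize(cv2.imread("pics/scene1.png")[145:275,340:455],None,fx=4.6,fy=4.6,interpolation=cv2.INTER_CUBIC))
cv2.imwrite("pics/c3.png",cv2.resize(cv2.imread("pics/side1.png")[145:295,170:310],None,fx=4,fy=4,interpolation=cv2.INTER_CUBIC))
```

```text
(no output)
```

View pics/c2.png

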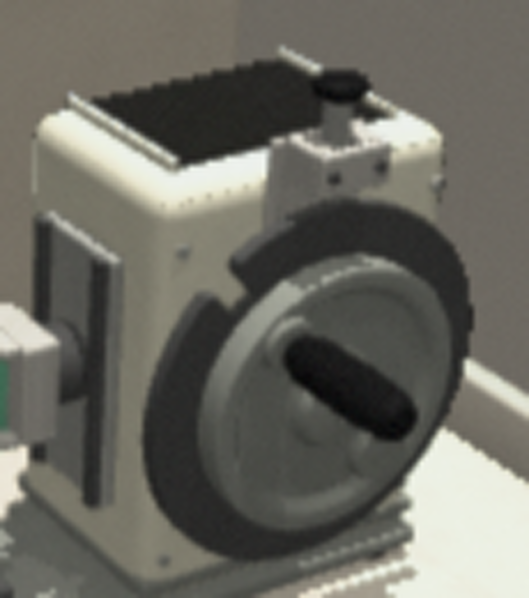

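View pics/c3.png

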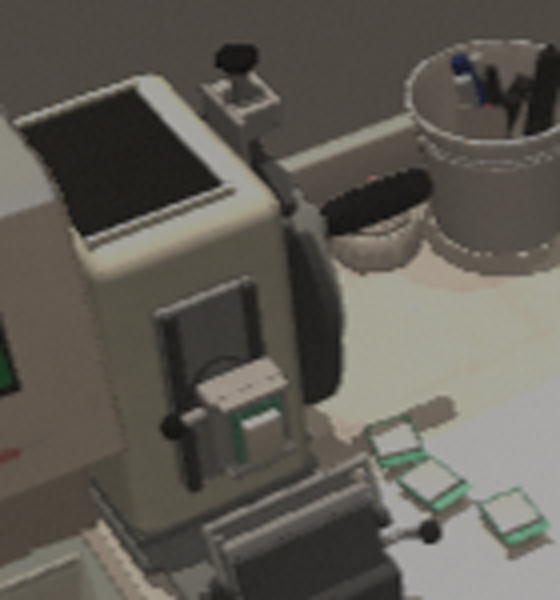

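Scene crop: knob top at (342,80), handle free end around (395,415), slot mouth near (218,279), flange extremes left 143, right 472, bottom 558. Side crop: knob top at (236,52), handle free end around (422,183). Next I fit the machine pose and the wheel angle to these.

```bash
cat > fit.py <<'E'
import numpy as np
from workcell import state, eyes
from scipy.optimize import least_squares
C={n:eyes.camera_info(n) for n in("scene","side")}
def proj(n,X):
    c=C[n];p=np.atleast_2d(X)@np.array(c["R"]).T+c["t"]
    return np.c_[c["fx"]*p[:,0]/p[:,2]+c["cx"],c["fy"]*p[:,1]/p[:,2]+c["cy"]]
def W(q,P):
    c,s=np.cos(q[2]),np.sin(q[2]);P=np.atleast_2d(P).astype(float)
    return np.c_[q[0]+c*P[:,0]-s*P[:,1],q[1]+s*P[:,0]+c*P[:,1],P[:,2]]
def pt(x,r,th): return [x,-45+r*np.sin(th),128+r*np.cos(th)]
E
python3 - <<'E'
from fit import *
S=lambda u,v:np.array([340+u/4.6,145+v/4.6]); D=lambda u,v:np.array([170+u/4,145+v/4])
t=np.linspace(0,2*np.pi,361)
def res(q):
    r=[]
    k=W(q,[-72,-45,278]); th=q[3]
    r+=[*(proj("scene",k)[0]-S(342,80)),*(proj("side",k)[0]-D(236,52))]
    e=W(q,pt(-172,50,th)); r+=[*(proj("scene",e)[0]-S(393,415)),*(proj("side",e)[0]-D(422,183))]
    r+=list(proj("scene",W(q,pt(-76,90,th)))[0]-S(216,279))
    c=proj("scene",W(q,[pt(-76,90,a) for a in t]))
    r+=[c[:,0].max()-S(472,0)[0],c[:,0].min()-S(143,0)[0],c[:,1].max()-S(0,558)[1]]
    return np.array(r)
o=least_squares(res,[600,-100,0,.6],x_scale=[100,100,.3,.3],loss="soft_l1",diff_step=1e-5)
q=o.x;print(q,np.round(res(q),1)); np.save("q.npy",q)
for n,P in dict(knob=[-72,-45,278],crank=pt(-139,50,q[3]),end=pt(-172,50,q[3]),axle=pt(-139,0,0),up=pt(-139,50,0)).items():print(n,W(q,P).round(1))
E
```

```text
[ 5.80426723e+02 -1.59613884e+02 -3.23459767e-02  6.88717055e-01] [-0.8 -1.5 -1.2 -0.2  0.3  2.2  1.4  0.2  0.2 -0.6  0.1  0.1  0.1]
knob [[ 507.  -202.3  278. ]]
crank [[ 441.1 -168.3  166.6]]
end [[ 408.1 -167.3  166.6]]
axle [[ 440.  -200.1  128. ]]
up [[ 440.  -200.1  178. ]]
```

Emit:
servo_tool --plan '[0,0,0,-0.1,-0.048,0,0,0,-0.1,-0.048,0,0,0,-0.1,-0.048,0,-0.1,-0.4,-0.04,0,0,-0.12,-0.48,-0.04,0,0,-0.12,-0.48,-0.04,0,0,-0.12,-0.48,-0.04,0,0,-0.12,-0.48,-0.04,0,0,-0.12,-0.48,-0.04,0,0,-0.12,-0.48,-0.04,0,0,-0.12,-0.48,-0.04,0,0,-0.12,-0.48,-0.04,0,0,-0.12,-0.48,-0.04,0,0,-0.12,-0.48,-0.04,0,0,-0.12,-0.48,-0.04,0,0,-0.12,-0.48,0,0,0,-0.1,-0.4,0,0,0,0,0,0,0]'

```text
time: 2.35
tool_pos: [404.6, -163.5, 308.4]
tool_rot: [-0.005, -3.14, -0.001]
contact_force: [-0.1, 1.0, -0.5]
grip_width: 0.3
finger_force: 0.0
```

Run:
```python
from workcell import state, eyes
import cv2
s=state();print(s["time"],s["tool_pos"],s["tool_rot"],s["joints"],s["contact_force"])
im=eyes.read_camera("wrist");cv2.imwrite("pics/w1.png",im)
```

```text
2.35 [ 404.59909236 -163.4583522   308.43787645] [-4.74533480e-03 -3.14012998e+00 -7.33028747e-04] [-6.40258651e-01  5.18422163e-03  1.64421195e+00 -4.96487989e-04
  1.49364618e+00 -2.20799397e+00] [-0.09426028  1.02115253 -0.53111245]
```

View pics/w1.png

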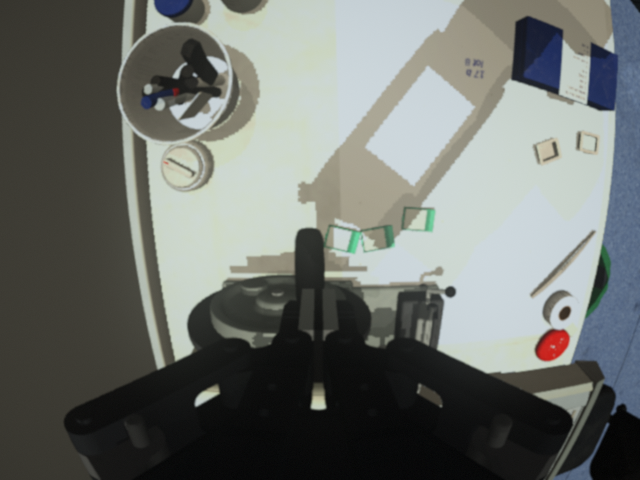

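The wrist view shows the handle from (310,230) (free end, edges at 296 and 324) running down to about (309,290), and the flange's left extreme near (188,325). The fingers hide the knob. I compare this with the fit and refine.

```bash
cat >> fit.py <<'E'
from scipy.spatial.transform import Rotation as Ro
Wc=eyes.camera_info("wrist")
def projw(X,pos,rot):
    T=np.array(Wc["tool_from_camera"]);p=Ro.from_rotvec(rot).inv().apply(np.atleast_2d(X)-pos)
    c=(p-T[:3,3])@T[:3,:3];a=np.arctan2(np.hypot(c[:,0],c[:,1]),c[:,2]);f=np.arctan2(c[:,1],c[:,0])
    return np.c_[Wc["cx"]+Wc["fx"]*a*np.cos(f),Wc["cy"]+Wc["fx"]*a*np.sin(f)]
E
python3 - <<'E'
from fit import *
q=np.load("q.npy");s=state();p,r=s["tool_pos"],s["tool_rot"]
print(projw(W(q,[pt(-172,50,q[3]),pt(-172,50,q[3]),pt(-139,50,q[3]),pt(-110,50,q[3]),[-72,-45,278]]),p,r))
f=projw(W(q,[pt(-76,90,a) for a in np.linspace(0,6.28,361)]),p,r);print("flange",f.min(0),f.max(0))
import cv2
im=cv2.imread("pics/w1.png")
cv2.imwrite("pics/w1c.png",cv2.resize(im[200:360,170:390],None,fx=3.6,fy=3.6,interpolation=cv2.INTER_CUBIC))
E
```

```text
[[310.01796657 231.96101175]
 [310.01796657 231.96101175]
 [309.03556167 270.79756879]
 [308.27682497 302.54871233]
 [254.17014077 426.82145171]]
flange [184.46561747 280.12506536] [368.12999864 369.32168075]
```

View pics/w1c.png

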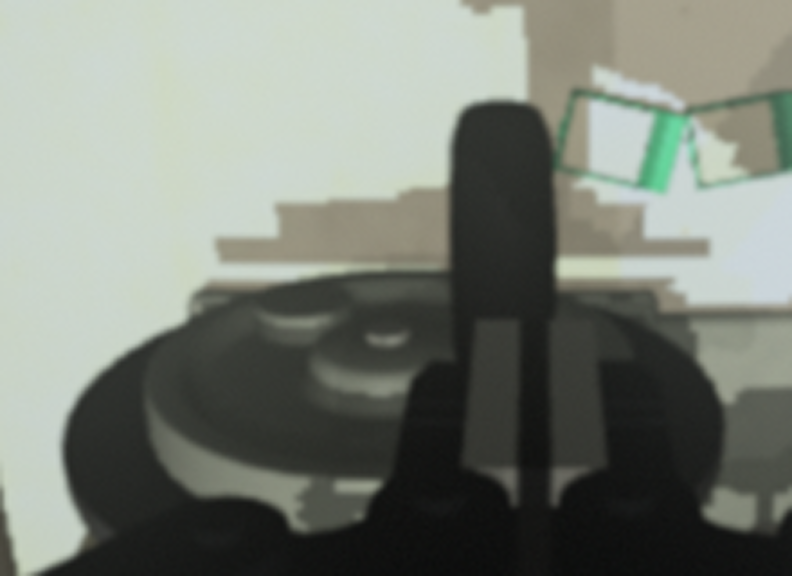

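Crop readings in full-image pixels: flange left 187.8 and right 370.8, handle centre x 308.7 at row 242 and 309.9 at row 283. I refit with everything.

Run:
```python
from fit import *
S=lambda u,v:np.array([340+u/4.6,145+v/4.6]); D=lambda u,v:np.array([170+u/4,145+v/4])
t=np.linspace(0,2*np.pi,361);s=state();p,rr=s["tool_pos"],s["tool_rot"]
def res(q):
    r=[]
    k=W(q,[-72,-45,278]); th=q[3]
    r+=[*(proj("scene",k)[0]-S(342,78)),*(proj("side",k)[0]-D(236,52))]
    e=W(q,pt(-172,50,th)); r+=[*(proj("scene",e)[0]-S(396,418)),*(proj("side",e)[0]-D(425,183))]
    r+=list(proj("scene",W(q,pt(-76,90,th)))[0]-S(216,279))
    c=proj("scene",W(q,[pt(-76,90,a) for a in t]))
    r+=[c[:,0].max()-S(472,0)[0],c[:,0].min()-S(143,0)[0],c[:,1].max()-S(0,558)[1]]
    c=projw(W(q,[pt(-76,90,a) for a in t]),p,rr);r+=[c[:,0].min()-187.8,c[:,0].max()-370.8]
    h=projw(W(q,[pt(-172,50,th),pt(-105,50,th)]),p,rr)
    for row,x in((242,308.7),(283,309.9)): r.append(h[0,0]+(h[1,0]-h[0,0])*(row-h[0,1])/(h[1,1]-h[0,1])-x)
    return np.array(r)
o=least_squares(res,[600,-160,0,.6],x_scale=[100,100,.3,.3],loss="soft_l1",diff_step=1e-5)
q=o.x;print(q,np.round(res(q),1)); np.save("q.npy",q)
for n,P in dict(knob=[-72,-45,278],crank=pt(-139,50,q[3]),end=pt(-172,50,q[3]),axle=pt(-139,0,0),up=pt(-139,50,0)).items():print(n,W(q,P).round(1))
```

```text
[ 5.78788548e+02 -1.55355319e+02 -7.11924513e-03  6.76481926e-01] [-1.7 -0.8 -0.4  0.2  0.4  1.6  1.  -0.3  0.1 -0.3 -1.3 -0.1  0.7 -0.9
 -0.1  0.6 -0.5]
knob [[ 506.5 -199.8  278. ]]
crank [[ 439.7 -168.1  167. ]]
end [[ 406.7 -167.8  167. ]]
axle [[ 439.5 -199.4  128. ]]
up [[ 439.5 -199.4  178. ]]
```

Emit:
servo_tool --plan '[0,-0.08,0.22,0,0,0,-0.09,0.22,0.1,0,0,0,0,0.4,0,0,0,0,0.4,0,0,0,0,0.4,0,0,0,0,0.18,0,0,0,-0.05,0,0,0,0,0,0,0]'

```text
time: 3.4
tool_pos: [422.0, -122.1, 162.3]
tool_rot: [-0.002, 3.14, -0.001]
contact_force: [0.2, -0.5, 0.3]
grip_width: -0.0
finger_force: 0.0
```

Emit:
servo_tool --plan '[0,0,-0.03,0,0,0,0,-0.03,0,0,0,0,-0.03,0,0,0,0,-0.03,0,0,0,0,-0.03,0,0,0,0,-0.03,0,0]'

```text
time: 4.15
tool_pos: [421.4, -140.3, 161.3]
tool_rot: [0.001, -3.141, -0.0]
contact_force: [-0.4, 0.4, 0.0]
grip_width: -0.1
finger_force: 0.0
```

Emit:
servo_tool --plan '[0,0,-0.02,0,0,0,0,-0.02,0,0]'

```text
time: 4.4
tool_pos: [421.5, -144.2, 161.3]
tool_rot: [0.001, -3.142, -0.0]
contact_force: [0.6, -0.1, 0.2]
grip_width: 0.0
finger_force: 0.0
```

Emit:
servo_tool --plan '[0,0,-0.02,0,0,0,0,-0.02,0,0]'

```text
time: 4.65
tool_pos: [421.4, -147.6, 161.3]
tool_rot: [0.001, -3.141, -0.002]
contact_force: [0.9, 5.0, 2.4]
grip_width: -0.1
finger_force: 2.9
```

Emit:
servo_tool --plan '[0,0,-0.02,0,0,0,0,-0.02,0,0]'

```text
time: 4.9
tool_pos: [421.5, -151.6, 161.3]
tool_rot: [0.001, -3.142, -0.001]
contact_force: [-0.2, 2.7, 0.5]
grip_width: 0.2
finger_force: 1.6
```

Emit:
servo_tool --plan '[0,0,-0.03,-0.02,0,0,0,-0.03,-0.02,0,0,0,-0.03,-0.02,0,0,0,-0.03,-0.01,0,0,0,-0.03,-0.01,0,0,0,-0.03,-0.01,0,0,0,-0.03,0,0,0,0,-0.01,0,0,0,0,0,0,0]'

```text
time: 6.02
tool_pos: [421.5, -174.3, 170.3]
tool_rot: [-0.001, 3.141, -0.001]
contact_force: [1.2, 0.9, 0.2]
grip_width: 0.2
finger_force: 0.5
```

Run:
```python
from fit import *
import cv2
s=state();p,r=s["tool_pos"],s["tool_rot"];print(p,r,s["contact_force"])
a=eyes.read_camera("wrist");b=eyes.read_camera("scene");cv2.imwrite("pics/w2.png",a);cv2.imwrite("pics/s2.png",b)
x=cv2.resize(a[80:330,150:450],(400,333),interpolation=cv2.INTER_CUBIC)
y=cv2.resize(b[145:275,340:455],None,fx=3.4,fy=3.4,interpolation=cv2.INTER_CUBIC)
H=max(x.shape[0],y.shape[0]);o=np.zeros((H,x.shape[1]+y.shape[1],3),np.uint8);o[:x.shape[0],:x.shape[1]]=x;o[:y.shape[0],x.shape[1]:]=y
cv2.imwrite("pics/c4.png",o);print(o.shape)
q=np.load("q.npy")
for th in(0,.1,.2):print(th,projw(W(q,[pt(-172,50,th),pt(-139,50,th),pt(-172,0,0)]),p,r).round(1).tolist(),proj("scene",W(q,[pt(-172,50,th),pt(-76,90,th)])).round(1).tolist())
```

```text
[ 421.54559098 -174.33742161  170.29665148] [-6.72840227e-04  3.14149974e+00 -5.76879602e-04] [1.19788184 0.85628304 0.20709568]
(442, 791, 3)
0 [[254.2, 284.2], [258.9, 353.2], [269.5, 246.6]] [[440.3, 228.4], [411.1, 190.3]]
0.1 [[266.6, 284.2], [270.3, 353.3], [269.5, 246.6]] [[438.2, 229.1], [407.5, 191.4]]
0.2 [[279.1, 283.7], [281.8, 352.7], [269.5, 246.6]] [[436.1, 230.1], [403.8, 192.9]]
```

View pics/c4.png

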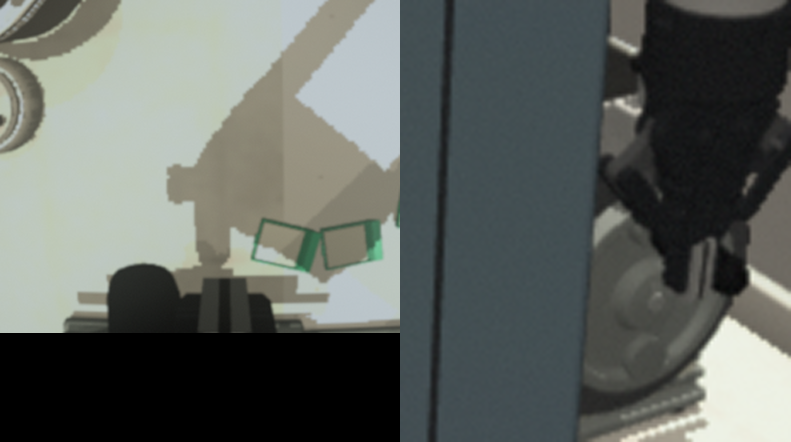

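The handle's centre is at about (258,305) in the wrist picture. Prediction there is 255.5 for angle 0 and 267.5 for 0.1, so the wheel stands at about 0.02. I back off, rise, and check the handle against the knob.

Emit:
servo_tool --plan '[0,0,0.12,0,0,0,0,0.24,0,0,0,0,0.24,-0.2,0,0,0,0,-0.4,0,0,0,0,-0.4,0,0,0,0,-0.4,0,0,0,0,0,0]'

```text
time: 7.0
tool_pos: [422.8, -114.3, 313.5]
tool_rot: [-0.002, 3.136, -0.006]
contact_force: [0.1, 0.1, 0.1]
grip_width: -0.3
finger_force: 0.0
```

Run:
```python
from fit import *
import cv2
s=state();p,r=s["tool_pos"],s["tool_rot"];print(p,r,s["contact_force"])
a=eyes.read_camera("wrist");cv2.imwrite("pics/w3.png",a)
q=np.load("q.npy")
for th in(0,.1):print(th,projw(W(q,[pt(-172,50,th),pt(-139,50,th),pt(-110,50,th),[-72,-45,278]]),p,r).round(1).tolist())
f=projw(W(q,[pt(-76,90,a) for a in np.linspace(0,6.28,361)]),p,r);print("flange",f.min(0),f.max(0))
x=a[200:440,120:370];cv2.imwrite("pics/c5.png",cv2.resize(x,None,fx=2.5,fy=2.5,interpolation=cv2.INTER_CUBIC))
```

```text
[ 422.83837255 -114.29621063  313.48336237] [-1.69633883e-03  3.13562478e+00 -5.69295176e-03] [0.10894605 0.0964741  0.10399011]
0 [[209.7, 208.0], [212.5, 248.0], [215.4, 281.1], [184.8, 393.8]]
0.1 [[215.9, 207.9], [218.5, 248.0], [221.2, 281.1], [184.8, 393.8]]
flange [141.71278367 261.67914439] [322.46267619 341.44992654]
```

View pics/c5.png

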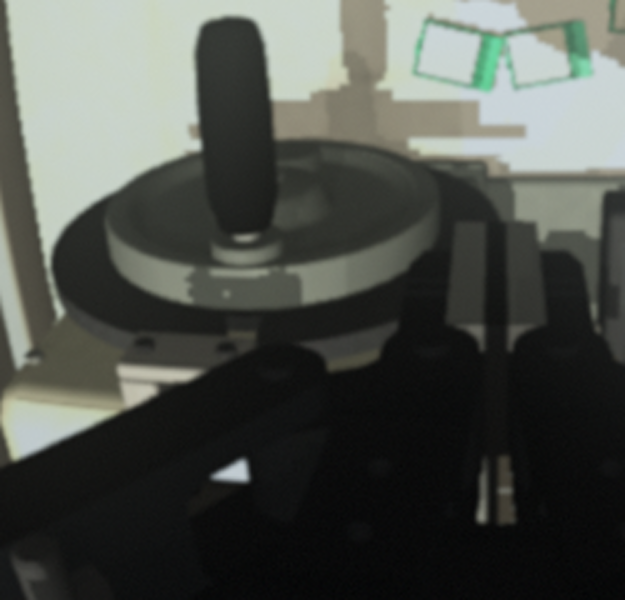

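The handle's centre line runs from (212.4,216) to (216.4,281), about 2 px right of the zero prediction. The guide's screws are at (178,337) and (211,339), and the slot notch at about (218,331). I check the slot against the guide.

Run:
```python
from fit import *
q=np.load("q.npy");s=state();p,r=s["tool_pos"],s["tool_rot"]
for z in(230,236,242,250):print(z,projw(W(q,[[-88,-45,z],[-88,-29,z],[-88,-61,z]]),p,r).round(1).tolist())
for th in(-.05,0,.05,.1):print(th,projw(W(q,[pt(-76,90,th),pt(-76,80,th),pt(-76,70,th)]),p,r).round(1).tolist())
# screws in scene image crop1 px
for z in(230,236,242):print(z,proj("scene",W(q,[[-88,-45,z],[-88,-29,z],[-88,-61,z]])).round(1).tolist())
print("scene screws",340+335/4.6,145+178/4.6,340+380/4.6,145+165/4.6)
```

```text
230 [[199.4, 339.0], [220.3, 340.3], [179.3, 337.6]]
236 [[197.1, 343.3], [218.4, 344.7], [176.7, 341.8]]
242 [[194.8, 347.8], [216.4, 349.3], [174.0, 346.1]]
250 [[191.5, 354.0], [213.6, 355.6], [170.3, 352.1]]
-0.05 [[200.3, 343.7], [204.3, 337.1], [208.1, 330.9]]
0 [[205.7, 344.1], [209.0, 337.5], [212.1, 331.2]]
0.05 [[211.3, 344.4], [213.8, 337.7], [216.2, 331.4]]
0.1 [[216.9, 344.5], [218.7, 337.8], [220.4, 331.5]]
230 [[415.4, 186.9], [408.8, 188.6], [421.9, 185.3]]
236 [[415.7, 184.1], [409.1, 185.8], [422.2, 182.5]]
242 [[416.0, 181.3], [409.4, 182.9], [422.6, 179.7]]
scene screws 412.82608695652175 183.69565217391306 422.60869565217394 180.8695652173913
```

Slot and handle sit about 3 mm left of the guide's centre, so the wheel is at about +0.06. I go back and nudge the crank a little further.

Emit:
servo_tool --plan '[0,0,0,0.4,0,0,0,0,0.4,0,0,0,0,0.4,0,0,0,-0.2,0.22,0,0,0,-0.2,0,0,0,0,-0.1,0,0,0,0,-0.04,0,0,0,0,0,0,0]'

```text
time: 8.05
tool_pos: [421.4, -167.8, 168.3]
tool_rot: [-0.0, 3.142, 0.0]
contact_force: [-0.5, 0.9, 0.4]
grip_width: -0.1
finger_force: 0.0
```

Emit:
servo_tool --plan '[0,0,-0.025,0,0,0,0,-0.025,0,0,0,0,-0.012,0,0,0,0,-0.01,0,0]'

```text
time: 8.55
tool_pos: [421.5, -174.8, 168.3]
tool_rot: [-0.001, 3.141, 0.001]
contact_force: [0.9, 1.7, 0.7]
grip_width: -0.5
finger_force: 1.1
```

Emit:
servo_tool --plan '[0,0,-0.01,0,0,0,0,-0.01,0,0,0,0,0,0,0]'

```text
time: 8.93
tool_pos: [421.6, -177.4, 168.3]
tool_rot: [-0.001, 3.142, -0.0]
contact_force: [1.1, 0.9, -0.1]
grip_width: 0.2
finger_force: 0.8
```

Emit:
servo_tool --plan '[0,0,0.12,0,0,0,0,0.24,0,0,0,0,0,-0.3,0,0,0,0,-0.4,0,0,0,0,-0.4,0,0,0,0,-0.4,0,0,-0.22,-0.15,0,0,0,-0.22,-0.15,0,0,0,-0.22,-0.15,0,0,0,-0.19,-0.15,0,0,0,0,0,0.2,0,0,0,0,0.05,0,0,0,0,0,0]'

```text
time: 10.55
tool_pos: [506.2, -200.7, 293.2]
tool_rot: [0.001, -3.141, -0.0]
contact_force: [-0.2, -0.1, 0.2]
grip_width: -0.1
finger_force: 0.0
```

Run:
```python
from fit import *
import cv2
s=state();p,r=s["tool_pos"],s["tool_rot"];print(p,r,s["contact_force"])
a=eyes.read_camera("side");b=eyes.read_camera("wrist");cv2.imwrite("pics/w4.png",b)
x=cv2.resize(a[100:260,170:310],(385,440),interpolation=cv2.INTER_CUBIC);y=cv2.resize(b[150:350,220:400],(396,440),interpolation=cv2.INTER_CUBIC)
cv2.imwrite("pics/c6.png",np.hstack([x,y]))
q=np.load("q.npy");print(proj("side",[p,[506.5,-202,278]]))
print(projw(W(q,[pt(-172,50,0),pt(-139,50,0),pt(-110,50,0),pt(-72,150,0)]),p,r).round(1).tolist())
```

```text
[ 506.18564985 -200.70248069  293.22603732] [ 1.29247559e-03 -3.14081504e+00 -4.34914749e-04] [-0.17483579 -0.06142256  0.20487931]
[[227.79667668 152.1529533 ]
 [228.10963298 157.75946675]]
[[319.4, 95.5], [319.0, 142.9], [318.7, 184.4], [318.4, 295.4]]
```

View pics/c6.png

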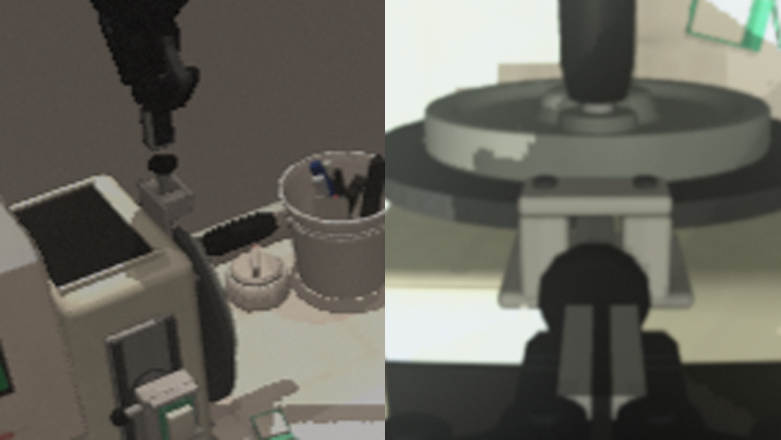

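The wrist view shows the handle (597), the guide's screw midpoint (596) and the knob (594) in line, so the wheel is within about 0.01. The knob is about 5 mm nearer the robot than the tip, so I correct that and press.

Emit:
servo_tool --plan '[0,0.04,-0.02,0.05,0,0,0,0,0.05,0,0,0,0,0.02,0,0,0,0,0.02,0,0,0,0,0,0]'

```text
time: 11.28
tool_pos: [502.5, -203.2, 279.2]
tool_rot: [0.001, -3.141, -0.0]
contact_force: [0.4, -1.6, -0.2]
grip_width: -0.3
finger_force: 0.0
```

Emit:
servo_tool --plan '[0,0,0,0.02,0,0,0,0,0.015,0,0,0,0,0.015,0]'

```text
time: 11.65
tool_pos: [502.7, -203.3, 274.5]
tool_rot: [-0.001, 3.141, -0.001]
contact_force: [0.4, -0.4, 1.9]
grip_width: -0.3
finger_force: 1.0
```

Emit:
servo_tool --plan '[0,0,0,0.015,0,0,0,0,0.015,0]'

```text
time: 11.9
tool_pos: [502.7, -203.3, 271.4]
tool_rot: [-0.001, 3.141, -0.0]
contact_force: [1.0, 0.6, 1.8]
grip_width: 0.1
finger_force: 1.0
```

Emit:
servo_tool --plan '[0,0,0,0.015,0,0,0,0,0.015,0]'

```text
time: 12.15
tool_pos: [502.7, -203.3, 268.3]
tool_rot: [-0.001, 3.141, -0.0]
contact_force: [1.2, 0.1, 2.9]
grip_width: 0.1
finger_force: 1.0
```

Emit:
servo_tool --plan '[0,0,0,0.015,0,0,0,0,0.015,0]'

```text
time: 12.4
tool_pos: [502.6, -203.3, 265.3]
tool_rot: [-0.001, 3.141, -0.0]
contact_force: [1.5, -0.1, 2.0]
grip_width: -0.0
finger_force: 1.0
```

The bolt is past the rim and going through the slot with about 2.5 N. I carry on until it bottoms.

Emit:
servo_tool --plan '[0,0,0,0.015,0,0,0,0,0.015,0]'

```text
time: 12.65
tool_pos: [502.6, -203.3, 262.2]
tool_rot: [-0.001, 3.141, -0.0]
contact_force: [1.1, -0.4, 0.8]
grip_width: -0.3
finger_force: 1.0
```

Emit:
servo_tool --plan '[0,0,0,0.01,0,0,0,0,0.01,0]'

```text
time: 12.9
tool_pos: [502.5, -203.2, 260.3]
tool_rot: [-0.001, 3.142, -0.0]
contact_force: [1.8, -0.7, 1.0]
grip_width: -0.2
finger_force: 1.0
```

Emit:
servo_tool --plan '[0,0,0,0.007,0,0,0,0,0,0]'

```text
time: 13.15
tool_pos: [502.6, -203.2, 259.9]
tool_rot: [-0.001, 3.141, -0.0]
contact_force: [0.9, -0.1, 4.4]
grip_width: 0.1
finger_force: 1.9
```

Emit:
servo_tool --plan '[0,0,0,0.007,0,0,0,0,0,0]'

```text
time: 13.4
tool_pos: [502.6, -203.3, 259.8]
tool_rot: [-0.001, 3.141, -0.001]
contact_force: [-0.8, 1.3, 8.2]
grip_width: -0.4
finger_force: 3.7
```

Home: the tip stopped at z 260 and the force rose to 8 N. Next is the crank test.

Emit:
servo_tool --plan '[0,0,0,-0.2,0,0,0,0,-0.4,0,0,0.2,0.13,0,0,0,0.2,0.13,0,0,0,0.2,0.13,0,0,0,0.2,0.13,0,0,0,0,0,0.4,0,0,0,0,0.4,0,0,0,0,0.4,0,0,0,0,0.3,0,0,0,0,0,0]'

```text
time: 14.78
tool_pos: [420.2, -149.8, 166.5]
tool_rot: [0.001, -3.136, -0.006]
contact_force: [0.5, 0.9, -1.1]
grip_width: -0.1
finger_force: 0.0
```

Emit:
servo_tool --plan '[0,0,-0.1,0,0,0,0,-0.1,0,0,0,0,-0.03,0,0,0,0,-0.015,0,0]'

```text
time: 15.28
tool_pos: [422.7, -176.3, 169.4]
tool_rot: [0.0, 3.141, -0.001]
contact_force: [0.7, -0.4, -1.1]
grip_width: -0.2
finger_force: 0.0
```

Emit:
servo_tool --plan '[0,0,-0.012,0,0,0,0,-0.006,0,0]'

```text
time: 15.52
tool_pos: [422.4, -177.3, 168.9]
tool_rot: [0.001, -3.142, -0.001]
contact_force: [0.8, 0.9, -0.0]
grip_width: 0.1
finger_force: 0.6
```

Emit:
servo_tool --plan '[0,0,-0.006,0,0,0,0,0,0,0]'

```text
time: 15.78
tool_pos: [422.4, -177.8, 168.8]
tool_rot: [0.001, -3.141, -0.001]
contact_force: [0.4, 2.0, 0.7]
grip_width: 0.1
finger_force: 1.0
```

Emit:
servo_tool --plan '[0,0,-0.006,0,0,0,0,0,0,0]'

```text
time: 16.02
tool_pos: [422.5, -178.6, 168.9]
tool_rot: [0.001, -3.141, -0.0]
contact_force: [0.8, 1.4, 0.9]
grip_width: 0.2
finger_force: 1.1
```

Emit:
servo_tool --plan '[0,0,-0.007,0,0,0,0,0,0,0]'

```text
time: 16.27
tool_pos: [422.4, -179.0, 168.8]
tool_rot: [0.001, -3.141, -0.002]
contact_force: [-0.3, 4.7, 1.4]
grip_width: -0.6
finger_force: 2.4
```

Emit:
servo_tool --plan '[0,0,-0.007,0,0,0,0,0,0,0]'

```text
time: 16.52
tool_pos: [422.4, -179.2, 168.7]
tool_rot: [0.001, -3.141, -0.003]
contact_force: [0.6, 6.7, 1.3]
grip_width: -0.2
finger_force: 3.4
```

The force now rises with almost no movement, so the wheel is locked. I push once more firmly, hold, then back away clear.

Emit:
servo_tool --plan '[0,0,-0.012,0,0,0,0,0,0,0,0,0,0,0,0]'

```text
time: 16.9
tool_pos: [422.3, -179.5, 168.6]
tool_rot: [0.001, -3.141, -0.006]
contact_force: [0.6, 9.7, 1.5]
grip_width: 0.3
finger_force: 4.8
```

Emit:
servo_tool --plan '[0,0,0.05,0,0,0,0,0.2,0,0,0,0,0.3,0,0,0,0,0,-0.4,0,0,0,0,-0.4,0,0,0,0,-0.4,0,0,0,0,0,0,0,0,0,0,0]'

```text
time: 17.9
tool_pos: [422.1, -125.8, 288.3]
tool_rot: [0.001, -3.141, 0.0]
contact_force: [-0.2, -0.7, 0.1]
grip_width: -0.1
finger_force: 0.0
```

Run:
```python
from workcell import state, eyes
import cv2,numpy as np
s=state();print(s["time"],s["tool_pos"],s["contact_force"])
a=eyes.read_camera("side");b=eyes.read_camera("wrist")
cv2.imwrite("pics/c7.png",np.hstack([cv2.resize(a[100:340,150:390],(400,400)),cv2.resize(b[120:440,100:420],(400,400))]))
```

```text
17.9 [ 422.07114779 -125.78989191  288.31540922] [-0.18542554 -0.73131866  0.05144149]
```

View pics/c7.png

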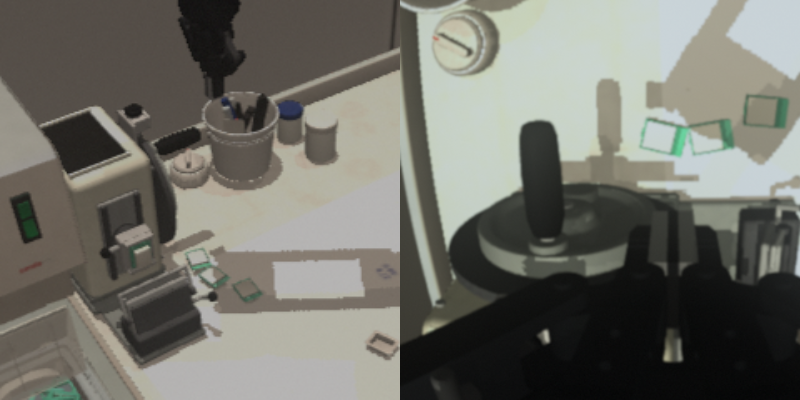

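The side view shows the knob at crop (133,112), down on its guide. The handle stands upright and the wax blocks have not moved. The gripper is clear of everything, so I hand in.

```bash
python3 -c "
from workcell import robot
print(robot.sign_off())"
```

```text
the job is handed in; nothing more can be done
None
```

The job is handed in (no verdict came back): the slot is under the bolt, the bolt is fully home at z 260 mm, the crank held against a push of about 10 N, and nothing loose was touched.

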